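# Put the hanging battery packs on charge

### The arm

A 7-joint arm with a two-finger parallel gripper is mounted at the origin on the work surface. World frame = base frame: x ahead of the robot, y to its left, z up, the work surface at z = 0. Lengths are in mm, angles in rad, forces in N, time in s.
With the tool pointing down it reaches from about 400 to 875 mm from the base axis. Payload 19.3 kg.
Tool frame: the origin (TCP) lies at the very end of the fingers, on their centre line; the grasp point (between the pads) lies 19 mm behind it (grip_point_offset is the z of the grasp point in the tool frame, in mm); z points along the fingers, y is the line along which they close (so a half turn about z gives the same grasp; the last joint's range is limited). The gripper opens to 85 mm and grips with 20 to 120 N. Pads are 22 mm wide; open, the fingers measure 114 mm over their backs; the gripper's body (76 mm by 85 mm) begins 54 mm behind the grasp point. The pads swing forward as they close: fully open they stand 13 mm farther back than shut.
Start: joints at [-1.311, 0.521, -0.036, 1.599, 0.021, 1.021, -0.113], TCP at [202.427, 591.302, 231.291] pointing down, gripper open.
Joint ranges: [-2.91, 2.91], [-0.3, 2.13], [-1.5, 1.42], [0.17, 2.43], [-1.26, 4.41], [0.16, 1.93], [-2.52, 2.52]. Speed limits (rad/s): [1.89, 1.89, 2.39, 2.39, 3.01, 3.01, 3.01].

### API

Orientations are given as a 3x3 rotation matrix whose columns are the frame's x, y, z axes.
In Python, from workcell import movep, movel, goto_joints, open_gripper, clamp, wait, inverse_kinematics, read_state, camera, PlanningError, finish_job, grip_point_offset gives the robot as it stands. Calls block until the motion is done:
- movep(position, orientation): joint-space move of the TCP to a pose.
- movel(position, frame=None, max_speed=150, guard=None): straight line of the TCP; frame=None keeps the orientation; max_speed is the mean speed in mm/s. With guard (N) it stops when the force on the tool has changed by that much, and returns True; else False.
- goto_joints(angles): joint-space move.
- open_gripper() and clamp(): open the fingers fully, or close them until they stop; the grip force is fixed at half the most.
- wait(seconds).
- inverse_kinematics(position, orientation): joint angles nearest the present ones, or None.
- read_state(): the state.
- camera(name): name is "side" or "top"; returns a dict with "image" (384x512x3 uint8, blue, green, red), "range_z" (384x512 float32, mm along the optical axis (not along the pixel's ray), 0 where there is no reading), "fx", "fy", "cx", "cy" (pixels), "cam_to_world" (4x4, takes a point from camera to world coordinates). Camera axes: x right, y up, looking along -z (the intrinsics and any distortion apply to the point x, -y, -z); pixel columns grow to the right and rows downward; lengths in mm; the calibration is good to about 2 mm. A picture is of the moment at which its call begins.
A pose or a line that the arm cannot do raises PlanningError and nothing moves.
- finish_job(): hands the job in; it is judged then, once.
The state is a dict: "time": time; "qpos": joint angles; "qvel": joint speeds; "joint_efforts": joint torques, N m; "eef_pos": TCP position; "tool_rot": TCP orientation; "ft_force": force on the tool from outside, world axes, zero at the start; "torque": the same for the moment, N m; "finger_gap": finger opening in mm; "gripper_force": force on a finger pad.
Only numpy, scipy, OpenCV 4.12 (cv2) and the standard library are available. Lean on these libraries where they do the work, as an engineer would, in place of code of your own. Each camera call takes 0.05 s, during which the arm holds its last target. There are 200 camera calls.

### The job

Pull the charger's isolator lever towards you (off), then lift every battery pack off its peg and slide it into a free bay of the charging dock, fully home, so that the bay's spring catch snaps out behind it. With all the packs in, push the lever away again (on). There may be two or three packs; leave the jar, the can and the tape roll where they stand.

Things in the scene. Friction and masses are not known exactly. Their poses are not given: they have to be found in the camera images.
- pack0_mid (a point): battery pack, 0.25 to 0.5 kg, same turned half round; may be absent. Foot flange 100 x 56 x 8 mm (x, y, z), body 96 x 42 mm up to z = 47, black tab across its top: 10 mm thick in x, 44 mm wide in y, up to z = 128, with a window 28 mm wide from z = 47 to 82 (solid grip plate z = 82 to 128). z is from the underside; this point is on the axis at z = 64. Starts hung on a peg, x along the peg, underside 35 mm up
- pack1_mid (a point): battery pack, 0.25 to 0.5 kg, same turned half round; may be absent. Foot flange 100 x 56 x 8 mm (x, y, z), body 96 x 42 mm up to z = 47, black tab across its top: 10 mm thick in x, 44 mm wide in y, up to z = 128, with a window 28 mm wide from z = 47 to 82 (solid grip plate z = 82 to 128). z is from the underside; this point is on the axis at z = 64. Starts hung on a peg, x along the peg, underside 35 mm up
- pack2_mid (a point): battery pack, 0.25 to 0.5 kg, same turned half round; may be absent. Foot flange 100 x 56 x 8 mm (x, y, z), body 96 x 42 mm up to z = 47, black tab across its top: 10 mm thick in x, 44 mm wide in y, up to z = 128, with a window 28 mm wide from z = 47 to 82 (solid grip plate z = 82 to 128). z is from the underside; this point is on the axis at z = 64. Starts hung on a peg, x along the peg, underside 35 mm up
- dock: charging dock, fixed; origin on the bench at the middle bay's mouth, x = sliding-in direction, y across the bays. Floor plate 6 mm thick, 268 mm wide, from x = -155 mm (open apron before the mouth) to the end stop at x = 103; behind that the housing, 70 mm tall. Three bays at y = -82, 0, 82, open on top and toward the robot, 60 mm wide, walls 32 mm tall from x = -46, entry tapering from 76 to 60 mm by x = -26
- dock_lips (a point): point on the dock at x = 2 mm, y = 0, 18 mm above the bench, where the lips of the bays begin: from here to the end stop they overhang each bay (48 mm gap between them, underside 12 mm above the floor plate), so a pack cannot be put in from above; standing upright on the floor plate it slides in with its foot flange under the lips
- bay0 (a point): point in the dock where the 64-mm-high mid point of a pack lies when it is fully home in the bay at y = -82 mm of the dock: x = 51.5 mm in the dock's frame, 70 mm above the bench. Its axes are those of the dock. About 1.5 mm play each way between end stop and catch
- catch0 (a joint): spring catch of bay0: steel ramp in the bay's +y wall (x = -26 to 0 mm of the dock), standing 8 mm into the bay. Value in m: 0 = sprung out, up to 0.010 = pushed aside. A pack sliding in pushes it aside (about 5 to 15 N of sliding force); it springs back to 0 behind the rear edge of the foot flange when the pack is home
- bay1 (a point): point in the dock where the 64-mm-high mid point of a pack lies when it is fully home in the bay at y = 0 mm of the dock: x = 51.5 mm in the dock's frame, 70 mm above the bench. Its axes are those of the dock. About 1.5 mm play each way between end stop and catch
- catch1 (a joint): spring catch of bay1: steel ramp in the bay's +y wall (x = -26 to 0 mm of the dock), standing 8 mm into the bay. Value in m: 0 = sprung out, up to 0.010 = pushed aside. A pack sliding in pushes it aside (about 5 to 15 N of sliding force); it springs back to 0 behind the rear edge of the foot flange when the pack is home
- bay2 (a point): point in the dock where the 64-mm-high mid point of a pack lies when it is fully home in the bay at y = 82 mm of the dock: x = 51.5 mm in the dock's frame, 70 mm above the bench. Its axes are those of the dock. About 1.5 mm play each way between end stop and catch
- catch2 (a joint): spring catch of bay2: steel ramp in the bay's +y wall (x = -26 to 0 mm of the dock), standing 8 mm into the bay. Value in m: 0 = sprung out, up to 0.010 = pushed aside. A pack sliding in pushes it aside (about 5 to 15 N of sliding force); it springs back to 0 behind the rear edge of the foot flange when the pack is home
- rack: wooden stand, fixed, with three 10 mm steel pegs pointing along its -x (roughly toward the robot). Origin on the bench below the middle hanging place. Upright board 140 mm tall, 250 mm wide, its front at x = 100 mm. Pegs at y = -85, 0, 85 mm; level top 117 mm above the bench, ending at x = -45 mm in an upturned tip, its top 128 mm above the bench
- peg0 (a point): hanging place on peg 0 of the stand (y = -85 mm), on top of the level part, 117 mm above the bench; a hung pack's tab window has its upper edge here. Axes those of the stand. To come off, a pack must rise more than 11 mm and less than about 25 mm, move out along -x by more than 70 mm before it is raised further or moved sideways
- peg1 (a point): hanging place on peg 1 of the stand (y = 0 mm), on top of the level part, 117 mm above the bench; a hung pack's tab window has its upper edge here. Axes those of the stand. To come off, a pack must rise more than 11 mm and less than about 25 mm, move out along -x by more than 70 mm before it is raised further or moved sideways
- peg2 (a point): hanging place on peg 2 of the stand (y = 85 mm), on top of the level part, 117 mm above the bench; a hung pack's tab window has its upper edge here. Axes those of the stand. To come off, a pack must rise more than 11 mm and less than about 25 mm, move out along -x by more than 70 mm before it is raised further or moved sideways
- power_base: charger's isolator switch, fixed: grey block 70 x 50 x 25 mm, origin under its centre; the lever swings in its x-z plane about an axis (along y) 22 mm above the bench over the origin
- power (a joint): isolator lever angle in rad: 0 = leaning toward the switch's -x (toward the robot) = OFF; 1.0 = leaning to +x (away from the robot) = ON; starts ON. Stays where it is left; it takes about 1 N at the tip
- power_tip (a point): centre of the lever's 26 mm black ball, 80 mm from the pivot; the ball is 38 mm to -x of the pivot when OFF and 38 mm to +x when ON, 92 mm above the bench in both
- jar_mid (a point): bystander: glass jar with lid, 64 mm diameter, 90 mm tall, standing; point half-way up
- can_mid (a point): bystander: bare metal can, 60 mm diameter, 170 mm tall, standing; point half-way up
- tape_mid (a point): bystander: roll of packing tape lying flat, 104 mm outside diameter, 48 mm high; point half-way up
Mind the look-alikes: they are no part of the job. Leave any pink or yellow look-alike of the part that bears pack1_mid alone.

How it is judged:
By the outcome, as a careful person would: the job done as asked, in the order asked, and still so for the second after the job is handed in, with the robot touching nothing.
Of pack0, pack1, pack2 only 2 to 3 are there at a start; the rules pass over those that are not, and their reading is None.
At some moment in a run one of pack0, pack1, pack2 may be knocked a few centimetres aside while the robot is not near it.
Once in a run the grip may slacken for a moment while it holds something.
It also fails if it takes over 210 s, if anything falls off the work surface, if the arm or the gripper's body presses on something with over 40 N, if the wrist force passes 120 N, or if a joint passes its speed limit or range.

## Working session

There is one attempt and no reset: what is moved stays moved. The work goes in short steps, each a Python script; the robot and the scene stay as the last script left them, time stands still between calls to the robot, and variables do not carry over. Pictures are saved under pics/ and viewed, at most 14 in all, crops included, and the job is handed in when it is done.

```bash
ls; mkdir -p pics; python3 - <<'E'
from workcell import *
import cv2,numpy as np
for n in("top","side"):
    c=camera(n);cv2.imwrite(f"pics/{n}0.png",c["image"]);np.savez(f"{n}0.npz",**c)
    print(n,c["fx"],c["fy"],c["cx"],c["cy"],[k for k in c]);print(np.round(c["cam_to_world"],3))
s=read_state();print(s["time"],grip_point_offset,s["finger_gap"],np.round(s["tool_rot"],3))
E
```

```text
pics
top 353.6099100998371 353.6099100998371 252.2176150661276 185.69130328414207 ['image', 'range_z', 'fx', 'fy', 'cx', 'cy', 'cam_to_world']
[[-0.00000e+00  9.83000e-01 -1.85000e-01  3.18625e+02]
 [-1.00000e+00 -3.00000e-03 -1.30000e-02 -4.12700e+00]
 [-1.30000e-02  1.85000e-01  9.83000e-01  1.37472e+03]
 [ 0.00000e+00  0.00000e+00  0.00000e+00  1.00000e+00]]
side 354.11754638679224 354.11754638679224 253.05069496951683 192.33647378284107 ['image', 'range_z', 'fx', 'fy', 'cx', 'cy', 'cam_to_world']
[[ 7.170000e-01  5.200000e-01 -4.650000e-01 -6.646700e+01]
 [-6.970000e-01  5.310000e-01 -4.820000e-01 -6.322600e+02]
 [-4.000000e-03  6.700000e-01  7.430000e-01  1.042483e+03]
 [ 0.000000e+00  0.000000e+00  0.000000e+00  1.000000e+00]]
0.1 -18.700000000000003 85.53018401585203 [[-0.946  0.324 -0.   ]
 [ 0.324  0.946 -0.001]
 [-0.    -0.001 -1.   ]]
```

View pics/top0.png

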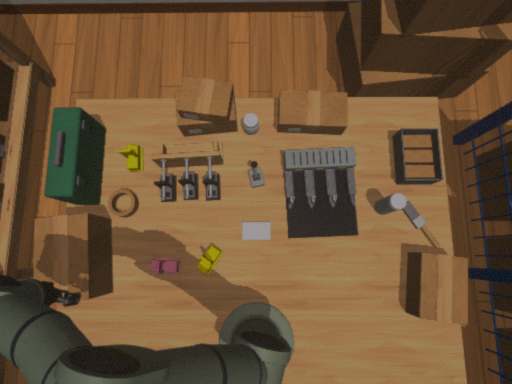

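View pics/side0.png

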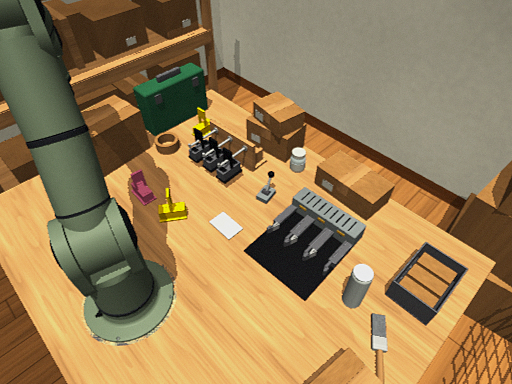

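Both views show three grey/black packs hung on the rack, at top pixels (167,187), (190,185) and (212,186). The dock is at (320,195) and the lever ball at (253,165). The can (397,201), jar (250,123) and tape (122,203) stand clear of them. The yellow look-alikes at (132,157) and (209,258) and the pink one at (165,266) are not on pegs, so I'll leave them alone. Next I'll enlarge the working area and compute points.

```bash
cat > h.py <<'E'
import numpy as np,cv2
from workcell import *
def cloud(c):
    v,u=np.mgrid[0:384,0:512];z=c["range_z"].astype(float)
    p=np.stack([(u-c["cx"])/c["fx"]*z,-(v-c["cy"])/c["fy"]*z,-z],-1)
    M=c["cam_to_world"];return p@M[:3,:3].T+M[:3,3]
def ray(c,u,v,h):
    M=c["cam_to_world"];d=M[:3,:3]@np.array([(u-c["cx"])/c["fx"],-(v-c["cy"])/c["fy"],-1]);o=M[:3,3]
    return o+d*(h-o[2])/d[2]
E
python3 - <<'E'
from h import *
c=dict(np.load("top0.npz"));P=cloud(c)
img=cv2.resize(c["image"][135:245,145:365],None,fx=3.6,fy=3.6,interpolation=cv2.INTER_CUBIC);cv2.imwrite("pics/crop1.png",img)
def band(name,u0,u1,v0,v1,z0,z1):
    m=np.zeros((384,512),bool);m[v0:v1,u0:u1]=1;m&=(P[...,2]>z0)&(P[...,2]<z1)&(c["range_z"]>0)
    k,l,st,ce=cv2.connectedComponentsWithStats(m.astype(np.uint8))
    for i in range(1,k):
        if st[i,4]<4: continue
        q=P[l==i];r=cv2.minAreaRect(q[:,:2].astype(np.float32))
        print(name,st[i],"mean",q.mean(0).round(1),"rect",np.round(r[0],1),np.round(r[1],1),round(r[2],1))
band("tabs",145,225,140,210,150,178)
band("board",145,225,135,170,130,148)
band("housing",280,360,140,175,60,80)
band("floor",280,360,140,245,3,12)
band("walls",280,360,140,245,25,40)
band("ball",240,268,155,192,80,115)
band("base",240,268,155,192,15,32)
E
```

```text
tabs [178 179  14   4  47] mean [566.3 249.9 162. ] rect [566.  250.3] [43.8  9.8] 89.6
tabs [203 179  13   4  45] mean [565.2 163.  161.6] rect [565.2 163.6] [40.5 11.1] 89.7
tabs [154 181  14   4  45] mean [559.2 334.9 163.1] rect [560.2 333.5] [ 9.9 44.1] 3.5
board [151 151  69   9 374] mean [665.4 255.3 140.4] rect [666.3 255.3] [ 20.2 247.3] 2.8
housing [ 285  147   71   23 1373] mean [ 671.8 -244.6   70.8] rect [ 673.1 -245. ] [ 79.  268.2] 2.4
floor [297 140   2   4   4] mean [ 757.3 -169.     3.4] rect [ 757.3 -169. ] [ 4.1 12.7] 88.5
floor [315 140   5   2   5] mean [ 759.5 -247.4    4.4] rect [ 759.3 -246.9] [16.3  3. ] 71.7
floor [322 140   1   5   5] mean [ 754.4 -267.3    4.4] rect [ 754.5 -267.2] [ 0.2 16.7] 88.0
floor [324 141   6   3   8] mean [ 752.8 -286.5    5.8] rect [ 751.7 -284.2] [ 8.2 20.7] 19.3
floor [342 140   2   3   4] mean [ 759.5 -350.9    3.9] rect [ 759.1 -351.4] [9.2 3.2] 22.3
floor [347 140   2   3   4] mean [ 759.  -369.7    5.1] rect [ 757.9 -369.6] [ 3.9 10.3] 81.3
floor [355 140   4   7  10] mean [ 749.  -407.2    4.9] rect [ 749.2 -407. ] [11.6 
[... 2958 characters left out ...]
3 -295.9    4.5] rect [ 354.7 -297.9] [14.2 11.3] 89.5
floor [355 240   3   2   4] mean [ 361.3 -381.3    4.9] rect [ 360.8 -381.8] [8.9 3.2] 65.4
floor [344 242   4   3   7] mean [ 352.8 -342.6    5.2] rect [ 352.8 -341.9] [11.4  7.5] 90.0
walls [284 158   1   6   6] mean [ 671.  -111.    31.5] rect [ 671.3 -111. ] [17.5  0.3] 1.6
walls [304 167  53  41 869] mean [ 574.6 -283.4   32.7] rect [ 564.1 -287.9] [151.7 192.8] 2.5
walls [285 170  18  39 237] mean [ 573.  -130.7   33.1] rect [ 567.8 -126.9] [ 63.3 158.1] 72.5
ball [251 161   7   7  39] mean [639.7   5.4 103.5] rect [640.5   4.5] [19.8 23.7] 40.0
base [249 167  16  20 171] mean [605.2  -2.7  25.9] rect [609.2  -1.8] [71.7 49.4] 13.1
```

View pics/crop1.png

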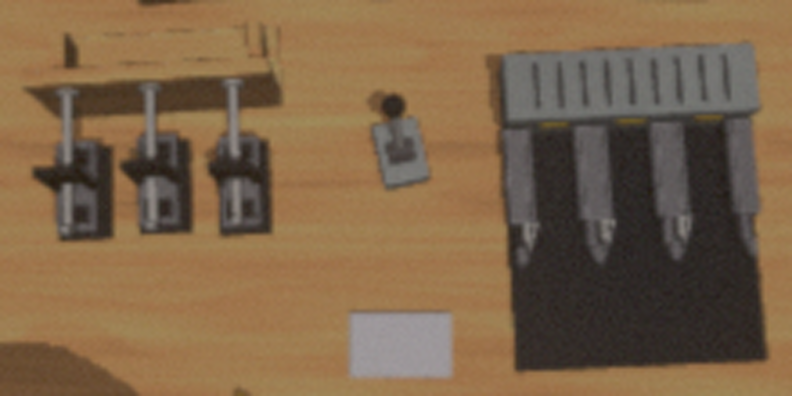

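The enlarged crop shows grey packs with black tabs on all three pegs, so all three are there. The lever leans away from the robot (ON) and all three bays are empty. I'll refine the dock pose from its plate edges and check the positions of the bystanders.

```bash
python3 - <<'E'
from h import *
c=dict(np.load("top0.npz"));P=cloud(c);g=cv2.cvtColor(c["image"],cv2.COLOR_BGR2GRAY)
hsv=cv2.cvtColor(c["image"],cv2.COLOR_BGR2HSV)
# plate front edge & side edges by gradient, cast on z=6
G=cv2.GaussianBlur(g,(3,3),0).astype(float)
def sub(prof,i0):
    d=np.abs(np.diff(prof));i=d.argmax();w=d[max(0,i-2):i+3];return i0+max(0,i-2)+(w*np.arange(len(w))).sum()/w.sum()+.5
fr=np.array([ray(c,u,sub(G[228:246,u],228),6) for u in range(294,352)])
L=np.array([ray(c,sub(G[v,280:296],280),v,6) for v in range(212,232)])
R=np.array([ray(c,sub(G[v,348:364],348),v,6) for v in range(212,232)])
def fit(a,b):
    k=np.polyfit(a,b,1);r=b-np.polyval(k,a);m=np.abs(r)<2.5;k=np.polyfit(a[m],b[m],1);return k,m.sum()
kf=fit(fr[:,1],fr[:,0]);kl=fit(L[:,0],L[:,1]);kr=fit(R[:,0],R[:,1])
print("front",kf,np.degrees(np.arctan(-kf[0][0])),"left",kl,"right",kr)
# housing front edge from depth, z=70
H=[]
for u in range(290,352):
    v=np.where((P[150:190,u,2]>62)&(P[150:190,u,2]<80))[0]
    if len(v):H.append(ray(c,u,150+v.max()+.5,70))
H=np.array(H);kh=fit(H[:,1],H[:,0]);print("housing",kh,np.degrees(np.arctan(-kh[0][0])))
for nm,(k,off) in dict(front=(kf,-155),hous=(kh,103)).items():
    print(nm,"x at y=-245:",np.polyval(k[0],-245),"-> origin x",np.polyval(k[0],-245)-off)
print("mid y at x=440:",(np.polyval(kl[0],440)+np.polyval(kr[0],440))/2,np.polyval(kl[0],440)-np.polyval(kr[0],440))
for n,u,v,h in(("jar",250,120,90),("can",397,201,170),("tape",122,203,48),("yel",209,258,40),("pink",165,266,40),("ball",253,164,100)):print(n,ray(c,u,v,h).round(0))
E
```

```text
front (array([-4.22394345e-02,  3.67083344e+02]), np.int64(58)) 2.418703552920549 left (array([ 5.28344248e-02, -1.43066021e+02]), np.int64(20)) right (array([ 3.93530374e-02, -4.04665119e+02]), np.int64(20))
housing (array([-4.55254850e-02,  6.23595322e+02]), np.int64(60)) 2.6066183452982408
front x at y=-245: 377.4320050813442 -> origin x 532.4320050813442
hous x at y=-245: 634.7490661130919 -> origin x 531.7490661130919
mid y at x=440: -253.58432860063667 267.53090816712387
jar [816.  21.  90.]
can [ 490. -484.  170.]
tape [502. 508.  48.]
yel [297. 173.  40.]
pink [268. 336.  40.]
ball [640.  10. 100.]
```

```bash
cat >> h.py <<'E'
D=np.radians(2.5);RK=np.radians(2.5);SW=np.radians(13)
DO=np.array([532,-250.]);SO=np.array([607.,-2.5])
def ax(t):return np.array([np.cos(t),np.sin(t)])
def rot(t):  # tool y horizontal along angle t, z down
    y=np.r_[ax(t),0];z=np.array([0,0,-1.]);return np.c_[np.cross(y,z),y,z]
def fr(o,t,x,y,z):return np.r_[o+x*ax(t)+y*ax(t+np.pi/2),z]
def st(msg=""):
    s=read_state();print(msg,"t",round(s["time"],1),"pos",s["eef_pos"].round(1) if hasattr(s["eef_pos"],"round") else np.round(s["eef_pos"],1),"F",np.round(s["ft_force"],1),"gap",round(s["finger_gap"],1),"gf",np.round(s["gripper_force"],1))
E
python3 - <<'E'
from h import *
T={"lev":(fr(SO,SW,70,0,85),SW),"levoff":(fr(SO,SW,-70,0,85),SW),"tab2":(np.r_[565,163,125],RK),"tab0":(np.r_[560,334,125],RK),
"out":(np.r_[475,334,200],RK),"pl0":(fr(DO,D,-80,-82,100),D),"pl2":(fr(DO,D,-80,82,100),D),"push0":(fr(DO,D,-60,-82,35),D),"push00":(fr(DO,D,-150,-82,35),D),"push2":(fr(DO,D,-10,82,35),D)}
for k,(p,t) in T.items():
    for a in (0,90,180,270):
        q=inverse_kinematics(p,rot(t+np.radians(a)));print(k,a,None if q is None else np.round(q,2))
E
```

```text
lev 0 [-0.34  0.81  0.37  1.58 -0.37  0.83  0.41]
lev 90 [-0.09  0.77 -0.03  1.56  0.03  0.81  1.67]
lev 180 [-0.71  1.19  1.22  1.6  -1.17  1.23 -2.16]
lev 270 [-0.52  0.9   0.7   1.59 -0.69  0.92 -0.91]
levoff 0 [-0.31  0.63  0.33  1.96 -0.34  0.61  0.46]
levoff 90 [-0.08  0.59  0.01  1.94 -0.01  0.6   1.73]
levoff 180 [-0.79  1.06  1.22  1.98 -1.19  1.08 -1.92]
levoff 270 [-0.52  0.7   0.64  1.97 -0.65  0.69 -0.81]
tab2 0 [-0.63  0.63  0.36  1.81 -0.31  0.76 -0.07]
tab2 90 [-0.4   0.59  0.02  1.79 -0.02  0.75  1.25]
tab2 180 [ 0.39  0.96 -1.28  1.75  0.99  1.23  2.02]
tab2 270 [-0.78  0.68  0.6   1.81 -0.52  0.81 -1.45]
tab0 0 [-0.79  0.7   0.25  1.62 -0.22  0.85 -0.41]
tab0 90 [-0.59  0.68 -0.06  1.61  0.05  0.85  0.94]
tab0 180 [-0.36  0.71 -0.42  1.6   0.35  0.91  2.28]
tab0 270 [-1.    0.77  0.6   1.63 -0.53  0.9  -1.72]
out 0 [-0.92  0.5   0.29  1.76 -0.18  0.9  -0.51]
out 90 [-0.67  0.49 -0.06  1.75  0.04  0.91  0.87]
out 180 [-0.42  0.51 -0.42  1.74  0.25  0.94  2.25]
out 270 [-1.16  0.57  0.65  1.78 -0.42  0.94 -1.85]
pl0 0 [ 0.24  0.65  0.41  1.88 -0.39  0.69  0.92]
pl0 9
[... 297 characters left out ...]
1.74]
pl2 270 [-0.29  0.64  0.73  2.11 -0.71  0.66 -0.59]
push0 0 [ 0.26  0.77  0.36  1.86 -0.45  0.6   0.95]
push0 90 [ 0.51  0.72 -0.    1.85  0.    0.57  2.13]
push0 180 [-0.1   1.05  1.    1.88 -1.14  0.94 -1.62]
push0 270 [ 0.08  0.85  0.65  1.87 -0.79  0.7  -0.33]
push00 0 [ 0.35  0.7   0.36  2.04 -0.5   0.49  1.12]
push00 90 [ 0.65  0.66 -0.07  2.02  0.09  0.47  2.13]
push00 180 [-0.04  0.99  1.    2.06 -1.2   0.86 -1.4 ]
push00 270 [ 0.3   0.71  0.42  2.04 -0.58  0.5  -0.38]
push2 0 [ 0.03  0.71  0.25  1.95 -0.33  0.52  0.55]
push2 90 [ 0.2   0.69  0.01  1.94 -0.02  0.51  1.84]
push2 180 [-0.43  1.02  1.    1.97 -1.17  0.89 -1.86]
push2 270 [-0.08  0.74  0.4   1.96 -0.53  0.55 -0.84]
```

```bash
python3 - <<'E'
from h import *
R=rot(SW-np.pi/2)
clamp()
movep(fr(SO,SW,85,0,260),R);movel(fr(SO,SW,85,0,84),max_speed=200);st("behind")
print(movel(fr(SO,SW,-18,0,84),max_speed=60,guard=10));st("pulled")
movel(fr(SO,SW,-8,0,84));movel(fr(SO,SW,-8,0,220),max_speed=250)
movep(np.r_[480,100,260],rot(RK));open_gripper();st()
for n in("top","side"):
    c=camera(n);np.savez(f"{n}1.npz",**c)
    cv2.imwrite(f"pics/{n}1.png",c["image"])
c=camera("side")["image"];cv2.imwrite("pics/lev1.png",cv2.resize(c[110:220,170:320],None,fx=4,fy=4))
E
```

```text
behind t 4.6 pos [690.4  16.5  85.2] F [-0.1 -0.5  0.4] gap -0.4 gf 0.0
True
pulled t 6.1 pos [592.9  -5.7  84.1] F [ 4.  -0.8 -0.7] gap 0.4 gf 2.2
 t 8.7 pos [480. 100. 260.] F [-0.6 -0.3  0.3] gap 85.4 gf 0.0
```

View pics/lev1.png

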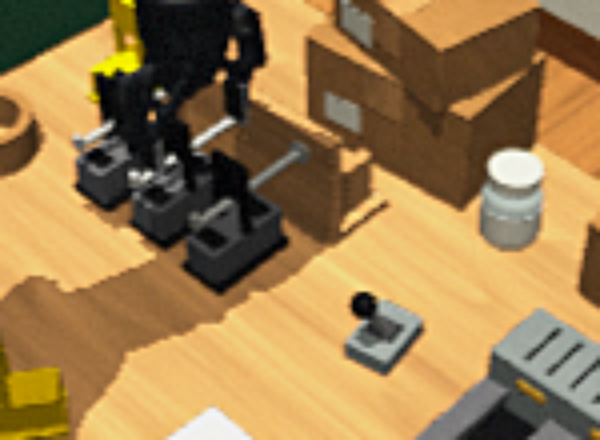

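The black ball now leans toward the robot at crop (363,305), so the lever is OFF. Next is the first pack, the one nearest the lever at y≈163.

```bash
cat >> h.py <<'E'
def tabs(lo=150,hi=178,box=(145,225,140,215)):
    c=camera("top");P=cloud(c);u0,u1,v0,v1=box
    m=np.zeros((384,512),bool);m[v0:v1,u0:u1]=1;m&=(P[...,2]>lo)&(P[...,2]<hi)&(c["range_z"]>0)
    k,l,s,_=cv2.connectedComponentsWithStats(m.astype(np.uint8));out=[]
    for i in range(1,k):
        if s[i,4]>=15:
            r=cv2.minAreaRect(P[l==i][:,:2].astype(np.float32));out.append(list(np.round(r[0],1))+list(np.round(r[1],1))+[round(r[2],1)])
    return sorted(out,key=lambda o:o[1])
def pick(x,y):
    """grip the tab whose top centre is (x,y), lift, pull off the peg, raise"""
    R=rot(RK);e=ax(RK);p=np.array([x,y])
    open_gripper();movep(np.r_[p,230],R);movel(np.r_[p,125],max_speed=120);clamp();st("gripped")
    movel(np.r_[p,143],max_speed=60);st("lifted")
    movel(np.r_[p-95*e,143],max_speed=80);st("out")
    movel(np.r_[p-95*e,215],max_speed=120);st("up")
E
python3 - <<'E'
from h import *
goto_joints(read_state()["qpos"])
movep(np.r_[450,-60,260],rot(RK))
t=tabs();print(t)
x,y=t[0][:2]
if abs(x-565)<4 and abs(y-163.5)<4:
    pick(x,y)
    c=camera("side");cv2.imwrite("pics/s2.png",cv2.resize(c["image"][80:260,130:330],None,fx=3.3,fy=3.3))
E
```

```text
[[np.float64(566.2), np.float64(163.9), np.float64(10.4), np.float64(41.4), 2.5], [np.float64(566.3), np.float64(249.6), np.float64(9.9), np.float64(44.3), 1.5], [np.float64(559.8), np.float64(335.3), np.float64(10.8), np.float64(44.6), 0.4]]
gripped t 12.8 pos [566.1 164.  125.1] F [-2.  -0.3  5.7] gap 9.4 gf 59.3
lifted t 13.2 pos [566.3 164.  143.3] F [ 0.1  0.3 -3.5] gap 9.3 gf 58.3
out t 14.6 pos [471.7 159.7 143. ] F [ 1.   0.4 -4.3] gap 9.2 gf 58.3
up t 15.3 pos [471.1 159.8 214.8] F [-0.4 -0.6  0.9] gap 0.0 gf 0.0
```

```bash
ls pics
```

```text
crop1.png
lev1.png
s2.png
side0.png
side1.png
top0.png
top1.png
```

View pics/s2.png

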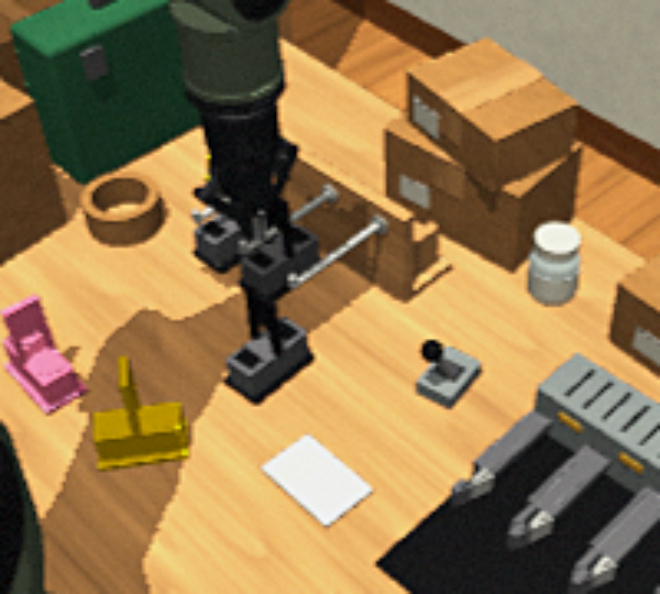

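The grip slackened and pack 1 slipped out. It now stands upright on the bench under the gripper, at crop (270,360). I'll move aside and measure it there.

```bash
python3 - <<'E'
from h import *
p=read_state()["eef_pos"];movel(np.r_[p[:2],260],max_speed=200)
open_gripper();movep(np.r_[450,-60,260],rot(RK))
print(tabs(105,145,(190,235,190,230)));print(tabs());st()
E
```

```text
[[np.float64(526.0), np.float64(161.6), np.float64(8.6), np.float64(26.5), 84.7], [np.float64(470.1), np.float64(162.1), np.float64(10.4), np.float64(42.7), 6.6]]
[[np.float64(566.8), np.float64(251.2), np.float64(10.0), np.float64(43.0), 3.6], [np.float64(559.9), np.float64(335.0), np.float64(9.9), np.float64(43.3), 0.9]]
 t 17.5 pos [450.4 -58.8 259.9] F [ 0.3 -0.3 -0.5] gap 85.0 gf 0.0
```

It stands upright at (470,162), and the empty peg tip (x≈521) would foul fingers opening along x. So I'll grip the tab across its 44 mm width, back away from the peg, and set the pack down on the dock apron.

```bash
cat >> h.py <<'E'
def setdown(by,grip,x=-84):
    """carry held pack above the apron before bay by, lower to contact, release"""
    R=rot(D+grip)
    movep(fr(DO,D,x,by,215),R);st("over")
    movel(fr(DO,D,x,by,105),max_speed=120);print(movel(fr(DO,D,x,by,94.5),max_speed=20,guard=5));st("down")
    open_gripper();movel(fr(DO,D,x,by,230),max_speed=200)
    movep(fr(DO,D,-190,by,260),rot(D-np.pi/2))
E
python3 - <<'E'
from h import *
a=RK-np.pi/2+np.radians(2);R=rot(a);e=ax(RK);p=np.array([470.1,162.1])
movep(np.r_[p,230],R);movel(np.r_[p,90],max_speed=120);clamp();st("grip")
movel(np.r_[p,98],max_speed=50);movel(np.r_[p-35*e,98],max_speed=80);movel(np.r_[p-35*e,215],max_speed=150);st("up")
if read_state()["finger_gap"]>38:
    setdown(-82,-np.pi/2)
    c=camera("top");cv2.imwrite("pics/t3.png",cv2.resize(c["image"][135:265,260:420],None,fx=4,fy=4))
    print(tabs(110,150,(280,360,175,235)))
E
```

```text
grip t 20.9 pos [470.2 162.5  90.4] F [-2.1  1.8  8.4] gap 43.1 gf 60.0
up t 22.7 pos [434.8 160.5 214.4] F [-0.5 -0.2 -4.6] gap 43.0 gf 61.4
over t 24.5 pos [ 452.3 -334.5  214.8] F [ 0.2  1.  -4.1] gap 43.0 gf 61.4
True
down t 26.1 pos [ 451.8 -335.5   96.4] F [-0.3  2.2 11.1] gap 43.3 gf 62.7
[[np.float64(452.1), np.float64(-334.1), np.float64(10.2), np.float64(42.0), 1.8]]
```

View pics/t3.png

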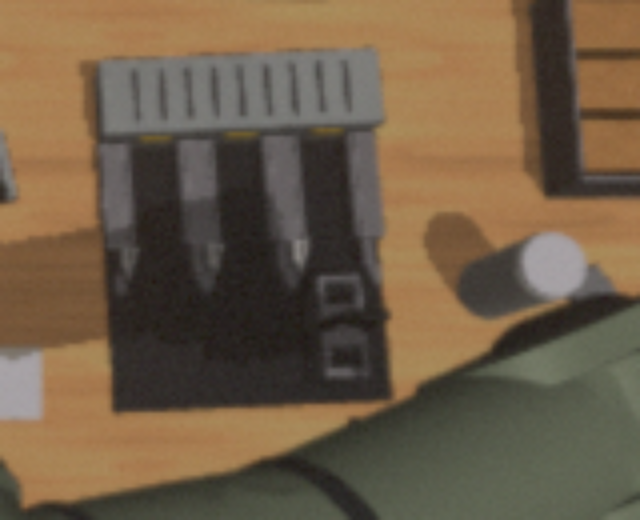

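Pack 1 stands upright and square on the apron before the right-hand bay, at crop (343,325). The can is untouched. Now I'll push it home from behind with closed fingers.

```bash
cat >> h.py <<'E'
def push(by,start=-163,z=32,dy=0,far=3):
    R=rot(D-np.pi/2);clamp()
    movep(fr(DO,D,start,by+dy,200),R);movel(fr(DO,D,start,by+dy,z),max_speed=200)
    h=movel(fr(DO,D,far,by+dy,z),max_speed=60,guard=30)
    q=read_state();v=np.array(q["eef_pos"][:2])-DO;print("stopped",h,"dock x",round(v@ax(D),1),"y",round(v@ax(D+np.pi/2),1));st("pushed")
    wait(.2);movel(fr(DO,D,-45,by+dy,z),max_speed=100);movel(fr(DO,D,-45,by+dy,230),max_speed=250)
E
python3 - <<'E'
from h import *
push(-82)
movep(np.r_[470,60,260],rot(RK));open_gripper()
c=camera("top");np.savez("top4.npz",**c);cv2.imwrite("pics/t4.png",cv2.resize(c["image"][135:245,270:390],None,fx=5,fy=5,interpolation=cv2.INTER_CUBIC))
print(tabs(110,150,(280,360,155,235)));print(tabs())
E
```

```text
stopped True dock x -6.8 y -82.5
pushed t 32.5 pos [ 528.8 -332.7   31.6] F [-0.1  0.4 -0.4] gap 0.3 gf 0.2
[[np.float64(589.9), np.float64(-327.4), np.float64(11.4), np.float64(42.3), 3.7]]
[[np.float64(566.0), np.float64(249.9), np.float64(43.3), np.float64(10.6), 89.8], [np.float64(559.3), np.float64(334.9), np.float64(43.6), np.float64(10.1), 89.8]]
```

View pics/t4.png

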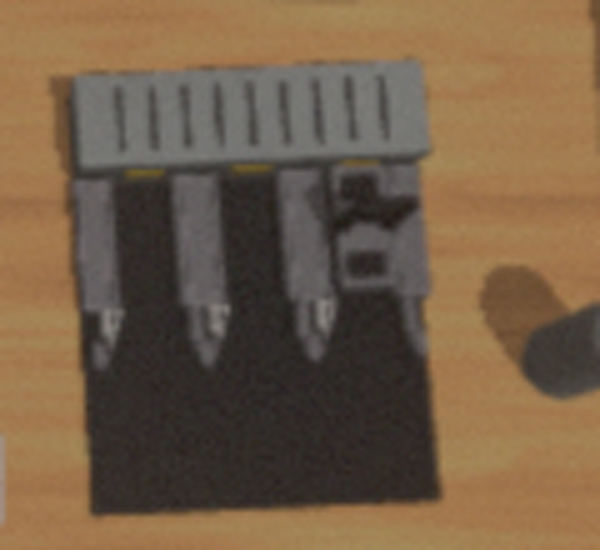

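Pack 1 sits at the end stop: tab measured at (590,-327) against a nominal (587,-330), and the finger stop was as predicted. Its catch, crop (322,318), looks sprung out like the two empty ones. Next is the middle pack, into the middle bay.

```bash
python3 - <<'E'
from h import *
pick(566.2,250)
if 7<read_state()["finger_gap"]<14:
    setdown(0,0)
    print(tabs(110,150,(280,360,175,235)))
E
```

```text
gripped t 39.3 pos [566.2 250.  125.1] F [-1.4  0.2  3.2] gap 9.3 gf 59.2
lifted t 39.8 pos [566.3 250.1 143.3] F [-0.2  0.5 -4. ] gap 9.4 gf 58.4
out t 41.1 pos [471.7 245.8 143. ] F [-0.4 -0.5 -2.5] gap 9.3 gf 58.4
up t 41.9 pos [471.  246.  214.8] F [ 0.5 -0.1  0. ] gap -0.1 gf 0.0
```

The pack was lost in the raise again. At 95 mm out, the pack's front edge still lies under the peg tip, so the lift catches on it. I'll pull farther out next time. For now I'll look at where this one landed.

```bash
python3 - <<'E'
from h import *
p=read_state()["eef_pos"];movel(np.r_[p[:2],260],max_speed=200)
open_gripper();movep(np.r_[450,-60,260],rot(RK))
print(tabs(105,145,(165,235,190,235)));print(tabs());st()
c=camera("side");cv2.imwrite("pics/s5.png",cv2.resize(c["image"][90:250,140:310],None,fx=3.5,fy=3.5))
E
```

```text
[[np.float64(526.0), np.float64(162.1), np.float64(8.2), np.float64(27.3), 88.7], [np.float64(524.7), np.float64(248.0), np.float64(31.3), np.float64(8.4), 3.7], [np.float64(435.8), np.float64(250.6), np.float64(10.4), np.float64(40.6), 2.1]]
[[np.float64(559.7), np.float64(334.5), np.float64(9.5), np.float64(43.5), 2.0]]
 t 44.3 pos [450.4 -58.8 259.9] F [ 0.5  0.1 -0.1] gap 85.3 gf 0.0
```

View pics/s5.png

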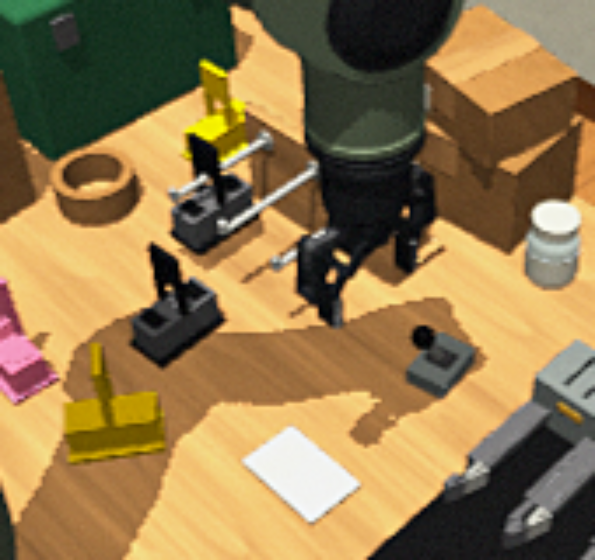

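It stands upright on the bench at (436,251), crop (175,310), clear of the pegs. The normal grip along x works there.

```bash
python3 - <<'E'
from h import *
p=np.array([435.8,250.6])
movep(np.r_[p,230],rot(RK));movel(np.r_[p,90],max_speed=120);clamp();st("grip")
movel(np.r_[p,215],max_speed=120);st("up")
if 7<read_state()["finger_gap"]<14:
    setdown(0,0)
    print(tabs(110,150,(280,360,175,235)))
    c=camera("top");cv2.imwrite("pics/t6.png",c["image"][100:300])
E
```

```text
grip t 47.5 pos [435.7 250.5  89.9] F [-1.1 -0.5 -2.8] gap 9.0 gf 60.2
up t 48.7 pos [435.5 250.5 214.5] F [-0.1 -0.6 -4.2] gap 9.6 gf 60.1
over t 50.5 pos [ 448.6 -252.8  214.8] F [ 0.4  0.5 -2.6] gap 9.3 gf 59.1
True
down t 51.8 pos [ 446.6 -261.   107.3] F [-6.3 -2.7 20.7] gap 9.3 gf 63.5
[[np.float64(586.9), np.float64(-327.4), np.float64(42.0), np.float64(7.8), 88.2], [np.float64(436.2), np.float64(-205.3), np.float64(8.6), np.float64(43.6), 33.1]]
```

```bash
python3 - <<'E'
from h import *
st()
t=camera("top")["image"];s=camera("side")["image"]
a=cv2.resize(t[140:260,270:390],(400,400));b=cv2.resize(s[150:310,220:380],(400,400))
cv2.imwrite("pics/t7.png",np.hstack([a,b]))
E
```

```text
t 54.9 pos [ 342.3 -258.3  259.9] F [-0.2 -0.1 -1. ] gap 85.7 gf 0.0
```

View pics/t7.png

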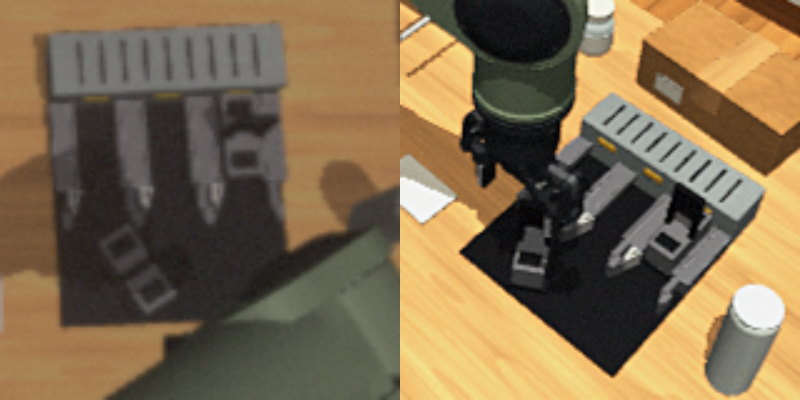

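Pack 2 slipped in the grip during transit, since it touched early. It now stands upright on the apron, turned about 33°, at (436,-205). Pack 1 is still home. I'll regrip it along its own axis and square it up before the middle bay.

```bash
python3 - <<'E'
from h import *
t=tabs(110,150,(280,360,185,240));print(t)
p=np.array([436.2,-205.3]);a=np.radians(33)
movep(np.r_[p,220],rot(a));movel(np.r_[p,96],max_speed=120);clamp();st("grip")
movel(np.r_[p,175],max_speed=100);st("up")
if 7<read_state()["finger_gap"]<14:
    setdown(0,0)
    print(tabs(110,150,(280,360,175,235)))
    t=camera("top")["image"];s=camera("side")["image"]
    cv2.imwrite("pics/t8.png",np.hstack([cv2.resize(t[140:260,270:390],(400,400)),cv2.resize(s[150:310,220:380],(400,400))]))
E
```

```text
[[np.float64(436.4), np.float64(-204.9), np.float64(9.5), np.float64(42.9), 33.2]]
grip t 58.4 pos [ 436.  -205.2   95.9] F [ 0.4 -0.7 -2.5] gap 8.9 gf 60.0
up t 59.3 pos [ 435.9 -205.1  174.5] F [ 0.4 -0.  -3. ] gap 9.3 gf 60.0
over t 59.8 pos [ 447.8 -253.6  214.3] F [-0.3  0.8 -3.6] gap 9.3 gf 60.1
True
down t 61.3 pos [ 447.9 -253.6   95.7] F [-3.3  1.2 12.3] gap 9.3 gf 62.4
[[np.float64(587.2), np.float64(-328.3), np.float64(43.7), np.float64(7.9), 89.9], [np.float64(449.0), np.float64(-253.1), np.float64(10.0), np.float64(44.1), 0.4]]
```

View pics/t8.png

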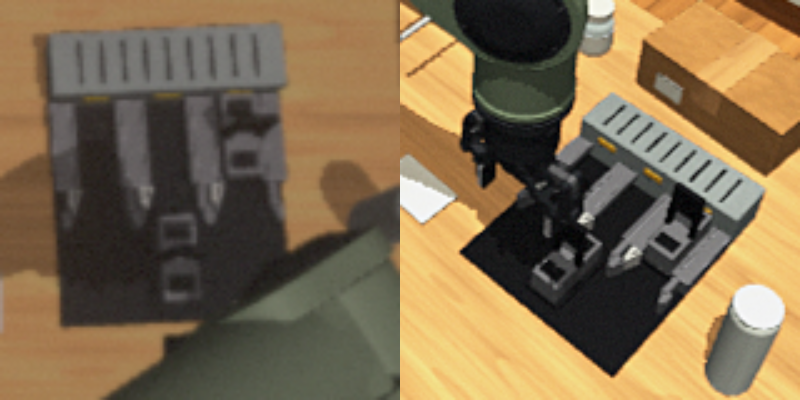

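Pack 2 is square and upright before the middle bay, at left (180,257). I'll push it in, then pull the third pack off with a longer withdrawal.

```bash
sed -i 's/95\*e/130*e/g' h.py; python3 - <<'E'
from h import *
push(0)
movep(np.r_[450,-60,260],rot(RK));open_gripper()
print(tabs(110,150,(280,360,155,235)));t=tabs();print(t)
x,y=t[-1][:2]
if abs(x-560)<6 and abs(y-335)<6:
    pick(x,y);p=read_state()
    if 7<p["finger_gap"]<14:
        setdown(82,0)
        print(tabs(110,150,(280,360,155,235)))
        t=camera("top")["image"];s=camera("side")["image"]
        cv2.imwrite("pics/t9.png",np.hstack([cv2.resize(t[140:260,270:390],(400,400)),cv2.resize(s[150:310,220:380],(400,400))]))
E
```

```text
stopped True dock x -7.1 y -0.1
pushed t 68.7 pos [ 524.9 -250.4   31.4] F [-1.2 -0.2  1.2] gap -0.2 gf 1.0
[[np.float64(588.9), np.float64(-328.1), np.float64(10.9), np.float64(42.6), 0.8], [np.float64(585.4), np.float64(-247.5), np.float64(10.7), np.float64(43.5), 2.4]]
[[np.float64(560.1), np.float64(334.0), np.float64(9.7), np.float64(43.3), 1.6]]
gripped t 75.5 pos [560.2 334.1 125.2] F [-0.2 -0.   2.8] gap 9.2 gf 58.9
lifted t 76.0 pos [560.1 334.1 143.3] F [-0.2 -0.9 -3.4] gap 9.2 gf 58.3
out t 77.8 pos [430.5 328.3 143. ] F [ 0.1  0.8 -2.8] gap 9.5 gf 58.3
up t 78.5 pos [429.9 328.2 214.4] F [ 0.5 -1.2 -3.3] gap 9.1 gf 58.3
over t 80.3 pos [ 444.9 -171.   214.9] F [-0.5 -0.5 -3.2] gap 9.5 gf 62.8
False
down t 82.1 pos [ 444.5 -171.8   94.5] F [-0.7  1.8 -3.5] gap 9.4 gf 62.8
[[np.float64(588.4), np.float64(-328.1), np.float64(11.0), np.float64(41.5), 0.6], [np.float64(585.7), np.float64(-247.5), np.float64(10.5), np.float64(43.9), 4.3], [np.float64(442.7), np.float64(-94.9), np.float64(9.6), np.float64(19.0), 3.0]]
```

View pics/t9.png

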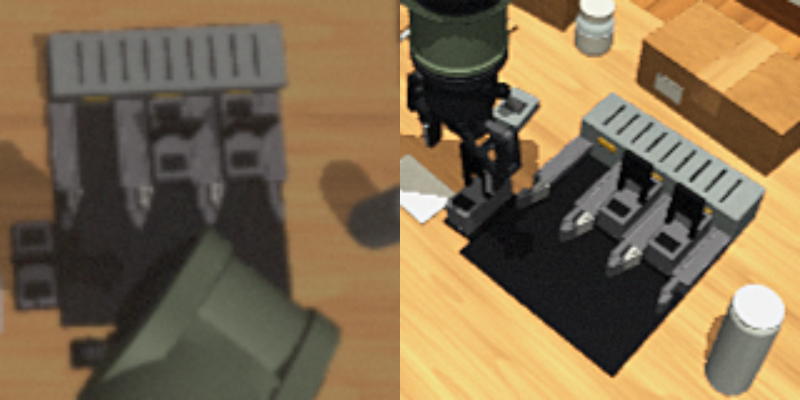

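Pack 3 now stands upright just left of the dock's plate, at left (35,265), after being displaced. I'll move the arm clear and measure it.

```bash
python3 - <<'E'
from h import *
movep(np.r_[450,180,280],rot(RK))
print(tabs(100,145,(262,300,185,235)))
c=camera("top");P=cloud(c);q=P[185:235,262:300].reshape(-1,3);q=q[(q[:,2]>100)&(q[:,2]<145)];print("tab z",q[:,2].max().round(1),np.median(q[:,2]).round(1))
b=P[185:235,262:300].reshape(-1,3);b=b[(b[:,2]>40)&(b[:,2]<62)];print("body z",np.percentile(b[:,2],[5,50,95]).round(1),cv2.minAreaRect(b[:,:2].astype(np.float32)))
st()
E
```

```text
[[np.float64(442.2), np.float64(-83.0), np.float64(10.1), np.float64(43.8), 3.0]]
tab z 139.4 130.1
body z [46.1 50.9 56.2] ((442.7290344238281, -92.50297546386719), (96.40840148925781, 41.96257400512695), 4.167603969573975)
 t 86.8 pos [450.2 178.9 280.1] F [-0.2 -0.4 -0.5] gap 85.3 gf 0.0
```

Pack 3 is tilted about 6.5° toward +y, with one foot edge up on the plate rim at y≈-120. I'll tilt the tool to match, grip and straighten it, then set it down before the last bay.

```bash
python3 - <<'E'
from h import *
from scipy.spatial.transform import Rotation as Ro
R0=rot(np.radians(3));T=Ro.from_rotvec(-np.radians(6.5)*np.r_[ax(np.radians(3)),0]).as_matrix();R=T@R0
up=-R[:,2];print("up",up.round(3))
p=np.array([442.3,-87.5,93])
movep(p+120*up,R);movel(p,max_speed=120);clamp();st("grip")
movel(p+np.r_[0,0,60],max_speed=80);movep(np.r_[442,-90,215],rot(D));st("up")
if 7<read_state()["finger_gap"]<14:
    by=82;x=-84
    movep(fr(DO,D,x,by,215),rot(D));movel(fr(DO,D,x,by,105),max_speed=120);print(movel(fr(DO,D,x,by,92),max_speed=20,guard=5));st("down")
    open_gripper();st("rel");movel(fr(DO,D,x,by,230),max_speed=200)
    movep(np.r_[450,180,280],rot(RK))
    print(tabs(110,150,(275,360,155,235)))
E
```

```text
up [-0.006  0.113  0.994]
grip t 89.7 pos [442.2 -87.5  92.9] F [ 0.1 -0.7 -3.4] gap 9.3 gf 60.0
up t 90.9 pos [442.3 -90.4 215.4] F [-0.7  0.5 -4.6] gap 9.3 gf 60.1
True
down t 92.9 pos [ 444.3 -171.9   95.9] F [-3.6 -1.6  8. ] gap 9.4 gf 61.4
rel t 93.7 pos [ 444.2 -171.5   95.7] F [-0.2  0.3 -0.5] gap 85.3 gf 0.0
[[np.float64(589.3), np.float64(-328.1), np.float64(10.8), np.float64(42.7), 3.5], [np.float64(585.3), np.float64(-247.5), np.float64(10.4), np.float64(43.5), 4.4], [np.float64(445.7), np.float64(-170.2), np.float64(9.8), np.float64(41.4), 2.6]]
```

```bash
python3 - <<'E'
from h import *
push(82)
movep(np.r_[450,180,280],rot(RK))
print(tabs(110,150,(275,360,155,235)))
c=camera("top")["image"];s=camera("side")["image"]
cv2.imwrite("pics/t10.png",np.hstack([cv2.resize(c[150:220,280:360],(400,350),interpolation=cv2.INTER_CUBIC),cv2.resize(s[190:270,270:361],(400,350),interpolation=cv2.INTER_CUBIC)]))
st()
E
```

```text
stopped True dock x -7.1 y 82.1
pushed t 101.4 pos [ 521.4 -168.3   31.3] F [-1.4 -0.   1.1] gap -0.2 gf 0.7
[[np.float64(588.6), np.float64(-328.0), np.float64(11.0), np.float64(44.0), 0.7], [np.float64(585.3), np.float64(-248.1), np.float64(10.4), np.float64(44.4), 4.9], [np.float64(581.9), np.float64(-166.6), np.float64(10.8), np.float64(44.0), 3.4]]
 t 104.5 pos [450.4 178.9 279.8] F [ 0.1  0.1 -0.3] gap 0.3 gf 0.0
```

View pics/t10.png

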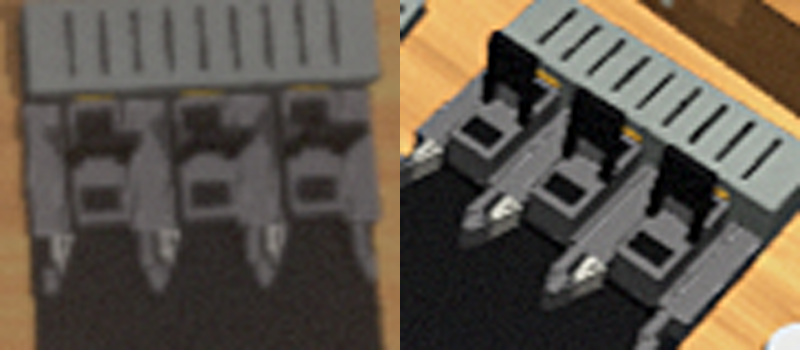

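All three packs sit against the end stop. Their tabs lie a consistent +2 mm from nominal, and the finger stops were -6.8, -7.1 and -7.1. The catches, left (62,245), (168,245) and (272,245), stand out behind them. Now I'll push the lever back to ON.

```bash
python3 - <<'E'
from h import *
R=rot(SW-np.pi/2);clamp()
movep(fr(SO,SW,-85,0,260),R);movel(fr(SO,SW,-85,0,84),max_speed=200)
print(movel(fr(SO,SW,28,0,84),max_speed=60,guard=10));st("pushed")
v=np.array(read_state()["eef_pos"][:2])-SO;print("x",v@ax(SW))
movel(fr(SO,SW,0,0,84));movel(fr(SO,SW,0,0,250),max_speed=250)
movep(np.r_[450,180,280],rot(RK));open_gripper()
print(tabs(110,150,(275,360,155,235)))
c=camera("top")["image"];s=camera("side")["image"]
cv2.imwrite("pics/t11.png",np.hstack([cv2.resize(c[90:250,100:420],(400,200)),cv2.resize(s[100:230,200:330],(200,200))]).repeat(1,0))
P=cloud(camera("top"));q=P[150:195,240:270].reshape(-1,3);q=q[(q[:,2]>85)&(q[:,2]<115)];print("ball",q.mean(0),len(q))
E
```

```text
True
pushed t 108.1 pos [621.5   1.   83.1] F [-3.8 -0.3  2.5] gap 0.0 gf 1.5
x 14.875746654784631
[[np.float64(588.4), np.float64(-327.8), np.float64(42.4), np.float64(10.8), 89.7], [np.float64(585.6), np.float64(-248.4), np.float64(10.5), np.float64(44.2), 5.4], [np.float64(581.8), np.float64(-166.4), np.float64(10.3), np.float64(43.7), 4.4]]
ball [643.86710886   6.32019114 101.9984916 ] 39
```

View pics/t11.png

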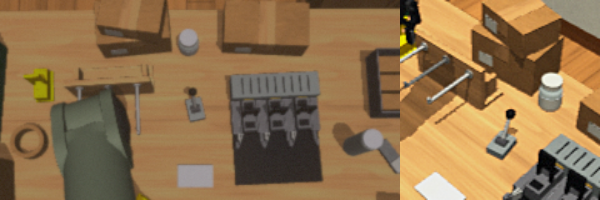

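The lever leans away again, ball at (192,92) in the left half, i.e. (644,6) as at the start. The packs are docked and the jar, can and tape are where they were. Handing in.

```bash
python3 -c "
from workcell import *
print(finish_job())"
```

```text
the job is handed in; nothing more can be done
None
```

I switched the lever off, pushed all three packs home in the dock with the catches looking sprung out behind them, switched the lever back on, and handed the job in at about 112 s; along the way packs 1 and 2 dropped from the grip and pack 3 was displaced after set-down, but all three stayed upright and were recovered.

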